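Bring the sample cell into the beam and take the reading

TASK

The blank has been zeroed on the spectrophotometer and the sample is to be read next. With the hood still open, push the cell changer's lever away from you, past the click at its middle position and right home to its second stop, so that the front cuvette stands in the beam; then push the hood fully shut and press the wide read key. Only push things with the fingers: leave the cuvettes seated in their pockets, the two small keys unpressed and the things around the instrument where they stand.

Things in the scene. Friction and masses are not known exactly. Their poses are not given: they have to be found in the camera images.
- spectrometer: White bench spectrophotometer, fixed; 250 deep (x) x 340 wide (y), flat deck at z 100. Origin: underside centre; x from front to back, y to its left; turned up to 0.4 rad. Lamp housing with sloping display (x -70 to 115, y -160 to -50) up to 132. Sample well x -66 to 58, y 50 to 80. Lever slot along x at y 5; three black ticks beside it mark the lever's positions (x -38, -16, 6).
- cell_lever (a joint): Travel (m) of the cell changer (lever, carriage, cuvettes together) along the instrument's +x: 0 = first position at the front (start), 0.022 = middle position (first click), 0.044 = second stop at the back, a hard end stop. A detent pulls it into the nearest of the three and holds it; leaving one takes about 6 to 10 N.
- lever_top (a point): Top centre of the lever: upright black paddle 8 thick (x) x 18 wide (y) x 18 tall on a 6 mm steel stem, top 32 above the deck; moves with the lever. The deck in front of it is clear for 70 mm, and 45 mm to either side.
- sample_lid (a joint): Angle of the hood in rad: 0 = fully shut on the deck, 1.57 = standing upright on its left edge; starts open at about 1.6 to 1.85, end stop 1.95. A stiff friction hinge: it stays where it is left, and moving it takes about 1.5 to 2.5 N at the free edge.
- lid_hinge (a point): Middle of the hinge line of the hood, which runs along the instrument's x at (-5, 105, 101) in its frame: the left edge of the hood.
- lid_edge (a point): Middle of the free long edge of the hood's roof, outside, 130 from the hinge line, 38 above the rim plane. The hood: grey cover open underneath, 150 long (x), 130 wide, 38 high, roof 4 thick, finger lip 50 long standing 8 out near the rim. Shut, it covers well and lever, roof at z 139. Open, it stands at the left, roof facing left, free edge at z about 215 to 230.
- read_key (a joint): Travel of the read key in m: 0 = up, 0.004 = fully down; spring return, about 5 N fully down. It registers from 0.0025.
- read_key_top (a point): Centre of the top of the read key: the wide rectangular key (20 x 30), 7 above the deck at the right front of the instrument, pressed straight down.
- small_key_1 (a joint): Travel in m of a small round key (diameter 12, 4 above the deck, at x -100, y -60 of the instrument); not to be pressed.
- small_key_2 (a joint): Travel in m of a small round key (diameter 12, 4 above the deck, at x -100, y -82 of the instrument); not to be pressed.
- cuvette_1: Clear square cuvette with white stopper, 12.5 x 12.5 x 45, loose in the rear pocket of the carriage; origin at its underside centre (64 above the worktop); stands 9 above the deck. It rides with the carriage.
- cuvette_2: Clear square cuvette with white stopper, 12.5 x 12.5 x 45, loose in the middle pocket of the carriage; origin at its underside centre (64 above the worktop); stands 9 above the deck. It rides with the carriage.
- cuvette_3: Clear square cuvette with white stopper, 12.5 x 12.5 x 45, loose in the front pocket of the carriage; origin at its underside centre (64 above the worktop); stands 9 above the deck. It rides with the carriage.
- reagent_bottle: White plastic bottle with orange cap, diameter 68, 135 high, standing to the right of the instrument; origin underside centre. Bystander.
- parafilm_roll: White roll, diameter 62, 50 high, standing to the left of the instrument; origin underside centre. Bystander.

How it is judged (in metres and radians):
On the way, in this order (a step that is already met when the one before it is completed fails the run):
1. the lever is at its second stop while the hood is still open (value of joint cell_lever above 0.0415 m and value of joint sample_lid above 1 rad), for 0.2 s.
2. the hood is fully shut, the lever still at its second stop (value of joint cell_lever above 0.0415 m and value of joint sample_lid below 0.035 rad), for 0.2 s.
3. the read key is pressed with the hood shut (all of step 2 and value of joint read_key above 0.0025 m), for 0.05 s.
At the end, for the whole second after the job is handed in: Lever at its second stop (within 2.5 mm), hood shut (within 0.035 rad), read key up again, all three cuvettes seated in their pockets (not raised by 6 mm) (all of step 2 and value of joint read_key below 0.001 m and z of each of cuvette_1, cuvette_2, cuvette_3 in the frame of spectrometer below 0.07 m); the robot touches nothing.
It fails at once if a cuvette is lifted out of its pocket (raised by 6 mm) (not (z of each of cuvette_1, cuvette_2, cuvette_3 in the frame of spectrometer below 0.07 m)).
It fails at once if a small key is pressed (2 mm) (value of joint any of small_key_1, small_key_2 above 0.002 m).
It fails at once if the read key is pressed before the hood is shut (value of joint read_key above 0.0025 m and value of joint sample_lid above 0.1 rad).
It fails at once if a thing beside the instrument is moved by 15 mm or lifted (distance of any of reagent_bottle, parafilm_roll from where it was at the start of the episode above 0.015 m).
It also fails if it takes over 64 s, if anything falls off the work surface, if the arm or the gripper's body presses on something with over 40 N, if the wrist force passes 120 N, or if a joint passes its speed limit or range.

ROBOT

A 7-joint arm with a two-finger parallel gripper is mounted at the origin on a cart in front of the work surface, level with it; the furniture and walls round the work are solid. World frame = base frame: x ahead of the robot, y to its left, z up, the work surface at z = 0. Lengths are in m, angles in degrees, forces in N, time in s.
With the tool pointing down it reaches from about 0.4 to 0.85 m from the base axis. Payload 10.4 kg.
Tool frame: the origin (TCP) lies midway between the tips of the shut fingers; the grasp point (between the pads) lies 19 mm behind it; z points along the fingers, y is the line along which they close (so a half turn about z gives the same grasp; the last joint's range is limited). The gripper opens to 85 mm and grips with 20 to 120 N. Pads are 22 mm wide; open, the fingers measure 114 mm over their backs; the gripper's body (76 mm by 85 mm) begins 54 mm behind the grasp point. The pads swing forward as they close: fully open they stand 13 mm farther back than shut.
Start: joints at [-78.415, 19.034, -3.707, 83.658, 1.238, 77.344, -5.071], TCP at [0.139, 0.609, 0.231] pointing down, gripper open.
Joint ranges: [-148.97, 148.97], [-28.65, 121.19], [-84.17, 76.75], [9.2, 138.47], [-72.65, 252.65], [3.7, 117.97], [-149.18, 149.18]. Speed limits (degrees/s): [127.2, 127.2, 159.86, 159.86, 180, 180, 180].

INTERFACE

Orientations are given as a 3x3 rotation matrix whose columns are the frame's x, y, z axes.
In Python, from cell import get_state, get_image, close_job, boxes_of gives the robot as it stands.
- The arm moves only by the tool drive_tool, never from a script. Its argument "series" is a list of rows, each a list of 5 numbers: the gripper command: -1 is fully open, 1 is shut, values between are in proportion, then the shift along the tool's x, y, z in mm, then the turn about the tool's z in degrees. A call has exactly 5 rows; each row shifts and turns the commanded pose from where the row before left it, along the tool's axes as they then stand; what a row does not reach is not made up. A row lasts 1/12 s, in which the tool goes at most 41.7 mm and 7.16 degrees, less where a joint would pass 70% of its speed; a pose out of reach is approached as far as the arm can. A call is refused whole if a number of a shift passes 41.7 or a number of a turn 7.16, either way. A call with a gripper value outside its range is refused whole. The fingers move at their own pace and stop on an object; the grip force is fixed at half the most. Time passes only in rows, so rows that do not move let the fingers close, or fill a call up. It gives the time, the measured TCP pose, the force, the opening and the grip force at its end, in the units of the state.
- get_state(): the state, without advancing time (a new reading comes with each control period).
- get_image(name): name is "side" or "top"; returns a dict with "color" (480x640x3 uint8, blue, green, red), "fov_y" (degrees; the focal length in pixels is half the picture's height over the tangent of half this angle, whatever the lens; pixels are square), "cx", "cy" (the principal point, pixels), "dist" ([k1, k2, p1, p2, k3] as OpenCV has them; the pictures are not rectified), "pose" (4x4, takes a point from camera to world coordinates). Camera axes: x right, y down, z forward; pixel columns grow to the right and rows downward; lengths in m; the calibration is good to about 2 mm. A picture is of the moment at which its call begins. There is no depth.
- close_job(): hands the job in; it is judged then, once.
Trained networks look in the newest picture that a camera, given by its name, has taken for a name from the list of things; names that differ only in an ending like _2 or _b are one class to them, and where a whole thing is asked for, a point or a joint stands for the part that bears it (a point fixed in the world has none). Each returns a list of dicts, best first, with "confidence" (0 to 1); they miss things now and then, are a little off and sometimes report something else, mostly with a low value. They report only what shows in the picture. A call takes as long as a camera call.
- boxes_of(camera, query): "extent" ([centre column, centre row, width, height] in pixels, round what is visible of it).
The state is a dict: "time": time; "q": joint angles; "joint_velocities": joint speeds; "tau": joint torques, N m; "tcp_pos": TCP position; "ee_rot": TCP orientation; "force": force on the tool from outside, world axes, zero at the start; "wrist_torque": the same for the moment, N m; "width": opening from 0.0 (shut) to 1.0 (fully open); "gripper_force": force on a finger pad.
Only numpy, scipy, OpenCV 4.12 (cv2) and the standard library are available. Lean on these libraries where they do the work, as an engineer would, in place of code of your own. Each camera call takes 0.05 s, during which the arm holds its last target. There are 200 camera calls.

## Working session

There is one attempt and no reset: what is moved stays moved. The work goes in short steps, Python scripts to look and compute and a tool call to move; the robot and the scene stay as the last step left them, time stands still between calls to the robot, and variables do not carry over. Pictures are saved under pics/ and viewed, at most 10 in all, crops included, and the job is handed in when it is done.

Besides the shell and the picture viewer there is one more tool, called as name(argument=value, ...) on one line, values as JSON. drive_tool: Moves the arm, as the interface text tells. Its arguments: {"type":"object","properties":{"series":{"type":"array","items":{"type":"array","items":{"type":"number"}}}},"required":["series"]}

```bash
mkdir -p pics
cat > h.py <<'E'
import numpy as np, cv2
from cell import *
def K(im):
    f=240/np.tan(np.radians(im["fov_y"])/2); return np.array([[f,0,im["cx"]],[0,f,im["cy"]],[0,0,1.]])
def ray(im,uv):
    p=cv2.undistortPoints(np.array([[uv]],float),K(im),np.array(im["dist"],float))[0,0]
    T=np.array(im["pose"]); return T[:3,3],T[:3,:3]@np.array([p[0],p[1],1])
def atz(im,uv,z):
    o,d=ray(im,uv); return o+d*(z-o[2])/d[2]
def proj(im,P):
    T=np.linalg.inv(np.array(im["pose"])); r=cv2.Rodrigues(T[:3,:3])[0]
    return cv2.projectPoints(np.array(P,float).reshape(-1,3),r,T[:3,3],K(im),np.array(im["dist"],float))[0][:,0]
E
python3 - <<'E'
from h import *
for c in("top","side"):
    im=get_image(c); cv2.imwrite(f"pics/{c}0.png",im["color"]); print(c,np.round(im["pose"],3).tolist(),im["fov_y"])
    for q in("spectrometer","lever_top","read_key_top","lid_edge","small_key_1","cuvette_1","reagent_bottle","parafilm_roll"):
        print(q,[(np.round(b["extent"]).tolist(),round(b["confidence"],2)) for b in boxes_of(c,q)[:4]])
print(get_state())
E
```

```text
top [[0.028, -0.982, 0.185, 0.331], [-1.0, -0.028, 0.002, 0.041], [0.004, -0.185, -0.983, 1.373], [0.0, 0.0, 0.0, 1.0]] 53.06418469578597
spectrometer [([350.0, 231.0, 128.0, 105.0], 0.79)]
lever_top [([338.0, 242.0, 32.0, 26.0], 0.59)]
read_key_top [([338.0, 242.0, 31.0, 23.0], 0.71), ([407.0, 259.0, 16.0, 9.0], 0.52)]
lid_edge [([298.0, 230.0, 32.0, 64.0], 0.57)]
small_key_1 []
cuvette_1 [([436.0, 211.0, 38.0, 33.0], 0.44)]
reagent_bottle [([435.0, 210.0, 30.0, 31.0], 0.66)]
parafilm_roll [([260.0, 256.0, 25.0, 25.0], 0.81)]
side [[0.995, -0.054, 0.081, 0.472], [-0.097, -0.614, 0.784, -0.798], [0.007, -0.788, -0.616, 0.787], [0.0, 0.0, 0.0, 1.0]] 49.48673074324065
spectrometer [([349.0, 286.0, 164.0, 209.0], 0.93), ([315.0, 269.0, 30.0, 21.0], 0.31)]
lever_top [([314.0, 270.0, 26.0, 26.0], 0.46)]
read_key_top [([306.0, 339.0, 14.0, 19.0], 0.6)]
lid_edge [([325.0, 215.0, 75.0, 67.0], 0.72)]
small_key_1 []
cuvette_1 []
reagent_bottle [([401.0, 392.0, 42.0, 74.0], 0.68)]
parafilm_roll []
{'time': 0.9, 'q': array([-78.41476066,  19.03406013,  -3.70532371,  83.65561876,
         1.23778807,  77.34477612,  -5.07296053]), 'joint_velocities': array([-0.06371553,  0.04740107, -0.09242142,  0.00384863,  0.03985349,
        0.04735125, -0.06482689]), 'tau': array([-5.04394993e-04, -6.25227857e+01,  4.88093344e-02, -3.91829288e+01,
        1.64672773e-02,  1.66466245e-03,  3.04894695e-05]), 'tcp_pos': array([0.13932713, 0.6093028 , 0.23134932]), 'ee_rot': array([[-9.74824125e-01,  2.22975166e-01,  1.39159755e-05],
       [ 2.22975166e-01,  9.74824121e-01,  9.20814535e-05],
       [ 6.96624877e-06,  9.28661393e-05, -9.99999996e-01]]), 'force': array([ 0.06568855,  1.04210071, -0.5796485 ]), 'wrist_torque': array([-0.00657399,  0.0056987 ,  0.00497165]), 'gripper_force': 0.0, 'width': 1.0001577058705726}
```

View pics/top0.png

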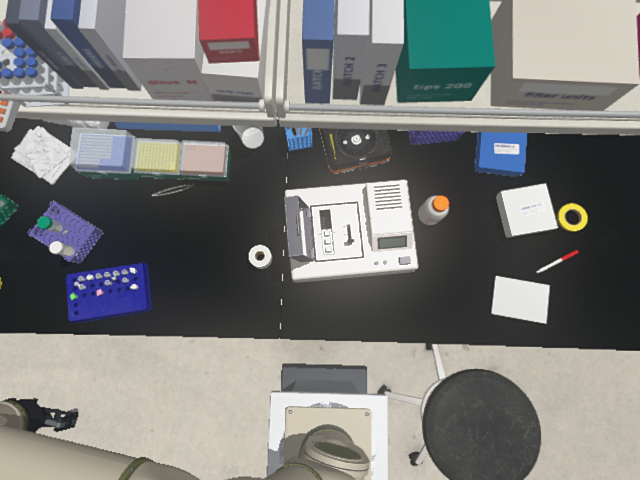

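View pics/side0.png

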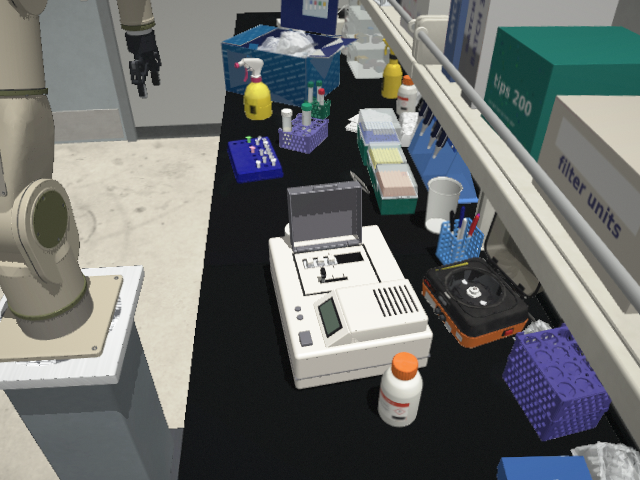

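The instrument sits at columns 287–417, rows 180–282 in top, with its front (bottom) facing the robot and turned a few degrees. I'll enlarge both views.

Run:
```python
import cv2
a=cv2.imread("pics/top0.png")[170:290,280:440]; cv2.imwrite("pics/topc.png",cv2.resize(a,None,fx=5,fy=5,interpolation=cv2.INTER_CUBIC))
a=cv2.imread("pics/side0.png")[175:395,260:440]; cv2.imwrite("pics/sidec.png",cv2.resize(a,None,fx=2.7,fy=2.7,interpolation=cv2.INTER_CUBIC))
```

```text
(no output)
```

View pics/topc.png

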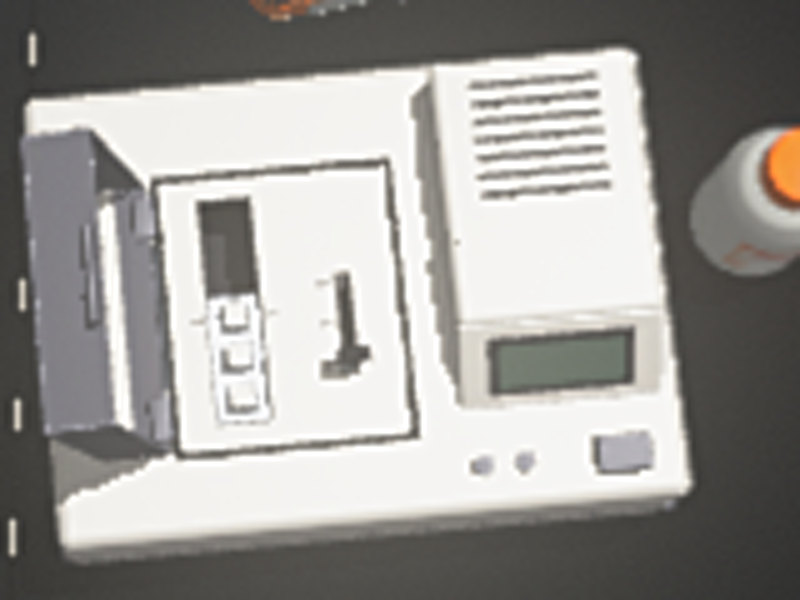

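View pics/sidec.png

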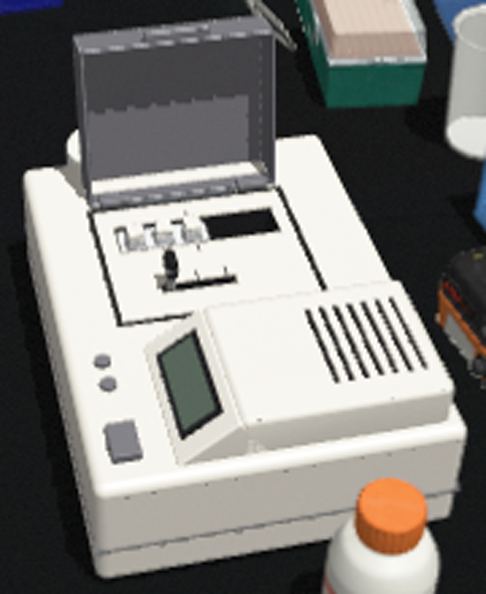

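```bash
cat > fit.py <<'E'
from h import *
from scipy.optimize import least_squares
top=get_image("top"); side=get_image("side")
T=lambda u,v:(280+(u+.5)/5-.5,170+(v+.5)/5-.5); S=lambda u,v:(260+(u+.5)/2.7-.5,175+(v+.5)/2.7-.5)
obs=[(top,(-100,-60,104),T(482,465)),(top,(-100,-82,104),T(525,461)),(top,(70,-25,100),T(388,160)),(top,(-80,-25,100),T(418,437)),
(top,(-125,170,97),T(60,545)),(top,(-125,-170,97),T(690,491)),(top,(125,170,97),T(27,102)),(top,(125,-170,97),T(634,50)),
(side,(-100,-60,104),S(102,359)),(side,(-100,-82,104),S(108,383)),(side,(-80,-25,100),S(120,324)),(side,(70,-25,100),S(325,290)),(side,(-125,170,97),S(26,172))]
def W(p,P):
    c,s=np.cos(p[2]),np.sin(p[2]); P=np.array(P)/1000; return np.array([p[0]+c*P[0]-s*P[1],p[1]+s*P[0]+c*P[1],P[2]])
def res(p,o): return np.concatenate([proj(i,W(p,P))[0]-uv for i,P,uv in o])
fit=lambda o:least_squares(res,[.45,0,.1],args=(o,),loss="soft_l1").x
if __name__=="__main__":
    for o in(obs[:8],obs[8:],obs):
        p=fit(o); print(np.round(p,4)); print(np.round(res(p,o).reshape(-1,2),1).tolist())
    np.save("p.npy",p)
    def two(ut,us):
        A=[];b=[]
        for im,uv in((top,ut),(side,us)):
            o,d=ray(im,uv); d/=np.linalg.norm(d); M=np.eye(3)-np.outer(d,d); A.append(M); b.append(M@o)
        w=np.linalg.lstsq(np.vstack(A),np.concatenate(b),rcond=None)[0]
        q=w-[p[0],p[1],0]; c,s=np.cos(p[2]),np.sin(p[2]); return np.round([c*q[0]+s*q[1],-s*q[0]+c*q[1],q[2]],4), np.round(w,4)
    print("key",two(T(623,453),S(125,440)),atz(top,T(623,453),.107),atz(side,S(125,440),.107))
    print("key2",two(T(525,461),S(108,383)))
    print("lid front",two(T(47,433),S(75,40)),"back",two(T(22,140),S(272,22)))
    print("lever",atz(top,T(358,355),.132),W(p,(-38,5,132)))
    print("bottle",atz(top,(438,204),.135))
E
python3 fit.py
```

```text
[ 0.5912 -0.0451  0.1141]
[[0.6, -0.1], [0.2, 0.0], [-0.3, 0.5], [-0.7, -0.6], [-0.5, 0.9], [0.8, 0.9], [-0.8, -1.1], [0.7, -0.8]]
[ 0.5913 -0.0486  0.114 ]
[[0.0, -0.0], [-0.1, -0.4], [0.5, 0.0], [0.4, 1.7], [-1.5, -0.9]]
[ 0.5913 -0.0462  0.1161]
[[1.0, -0.1], [0.7, -0.0], [0.0, 0.5], [-0.2, -0.6], [-0.0, 1.0], [1.2, 0.7], [-0.5, -1.0], [1.0, -0.9], [-0.0, -0.9], [-0.1, -1.3], [0.5, -0.8], [0.1, 0.8], [-1.7, -1.5]]
key (array([-0.099 , -0.1334,  0.1   ]), array([ 0.5084, -0.1901,  0.1   ])) [ 0.50666606 -0.18889011  0.107     ] [ 0.5087972  -0.19616715  0.107     ]
key2 (array([-0.0996, -0.0809,  0.0995]), array([ 0.5017, -0.1381,  0.0995]))
lid front (array([-0.0784,  0.1669,  0.2144]), array([0.494 , 0.1106, 0.2144])) back (array([0.0738, 0.1677, 0.2102]), array([0.6452, 0.129 , 0.2102]))
lever [ 0.5509242 -0.0458799  0.132    ] [ 0.55294115 -0.04559191  0.132     ]
bottle [ 0.65550123 -0.27384911  0.135     ]
```

drive_tool(series=[[1,0,0,-33,-6.5],[1,0,0,-33,-6.5],[1,0,0,-33,-6.5],[1,-30,-20,0,0],[1,-30,-20,0,0]])

```text
time: 1.42
tcp_pos: [0.2022, 0.5777, 0.3327]
ee_rot: [[-0.993, -0.121, 0.0], [-0.121, 0.993, 0.004], [-0.001, 0.004, -1.0]]
force: [0.8, -0.1, 0.1]
width: 0.302
gripper_force: 0.0
```

drive_tool(series=[[1,-30,-25,0,0],[1,-28,-25,0,0],[1,-28,-25,0,0],[1,-20,-30,0,0],[1,-20,-30,0,0]])

```text
time: 1.83
tcp_pos: [0.3456, 0.4554, 0.3302]
ee_rot: [[-0.993, -0.115, 0.0], [-0.115, 0.993, 0.0], [-0.0, 0.0, -1.0]]
force: [0.3, -0.1, -0.2]
width: 0.002
gripper_force: 0.0
```

drive_tool(series=[[1,-15,-35,0,0],[1,-10,-35,0,0],[1,-10,-35,0,0],[1,-5,-35,0,0],[1,-5,-35,0,0]])

```text
time: 2.25
tcp_pos: [0.4095, 0.2864, 0.3303]
ee_rot: [[-0.993, -0.115, 0.0], [-0.115, 0.993, 0.0], [-0.0, 0.0, -1.0]]
force: [1.1, -0.0, -0.3]
width: 0.0
gripper_force: 0.0
```

drive_tool(series=[[1,-6,-34,0,0],[1,-6,-34,0,0],[1,-6,-34,0,0],[1,-6,-34,0,0],[1,-6,-34,0,0]])

```text
time: 2.67
tcp_pos: [0.4587, 0.1211, 0.3306]
ee_rot: [[-0.993, -0.115, 0.001], [-0.115, 0.993, 0.001], [-0.001, 0.001, -1.0]]
force: [-0.0, 0.1, 0.2]
width: 0.002
gripper_force: 0.0
```

drive_tool(series=[[1,-6,-34,15,0],[1,-6,-34,20,0],[1,-6,-34,20,0],[1,-6,-30,0,0],[1,0,0,0,0]])

```text
time: 3.08
tcp_pos: [0.4978, -0.0122, 0.2746]
ee_rot: [[-0.994, -0.107, -0.001], [-0.107, 0.994, -0.002], [0.001, -0.002, -1.0]]
force: [-0.5, -0.8, 0.3]
width: 0.003
gripper_force: 0.0
```

drive_tool(series=[[1,0,0,0,0],[1,0,0,0,0],[1,0,0,0,0],[1,0,0,0,0],[1,0,0,0,0]])

```text
time: 3.5
tcp_pos: [0.4975, -0.0045, 0.2755]
ee_rot: [[-0.993, -0.117, 0.0], [-0.117, 0.993, 0.0], [-0.0, 0.0, -1.0]]
force: [0.4, -0.5, 0.0]
width: 0.003
gripper_force: 0.0
```

```bash
cat >> h.py <<'E'
def inst():
    s=get_state(); p=np.load("p.npy"); c,n=np.cos(p[2]),np.sin(p[2]); q=s["tcp_pos"]-[p[0],p[1],0]
    print(round(s["time"],2),"inst mm",np.round([1e3*(c*q[0]+n*q[1]),1e3*(c*q[1]-n*q[0]),1e3*q[2]],1),np.round(s["force"],1))
E
python3 -c "
from h import *
inst()"
```

```text
3.5 inst mm [-88.3  52.2 275.5] [ 0.4 -0.5  0. ]
```

drive_tool(series=[[1,-8,-24,0,0],[1,-8,-23,10,0],[1,0,0,30,0],[1,0,0,35,0],[1,0,0,35,0]])

```text
time: 3.92
tcp_pos: [0.5193, -0.0502, 0.1645]
ee_rot: [[-0.993, -0.115, 0.002], [-0.115, 0.993, 0.0], [-0.002, 0.0, -1.0]]
force: [0.6, 0.3, -0.3]
width: -0.002
gripper_force: 0.0
```

drive_tool(series=[[1,0,0,28,0],[1,0,0,15,0],[1,0,0,5,0],[1,0,0,0,0],[1,0,0,0,0]])

```text
time: 4.33
tcp_pos: [0.5195, -0.0501, 0.1182]
ee_rot: [[-0.993, -0.116, 0.001], [-0.116, 0.993, 0.0], [-0.001, -0.0, -1.0]]
force: [-0.6, 0.0, -0.1]
width: 0.001
gripper_force: 0.0
```

```bash
python3 -c "
from h import *
inst()
t=get_image('top');s=get_image('side')
a=cv2.resize(t['color'][190:270,300:400],None,fx=4,fy=4,interpolation=2);b=cv2.resize(s['color'][190:290,280:380],None,fx=3.2,fy=3.2,interpolation=2)
cv2.imwrite('pics/a1.png',np.hstack([a,b]))"
```

```text
4.33 inst mm [-71.7   4.4 118.2] [-0.6  0.  -0.1]
```

View pics/a1.png

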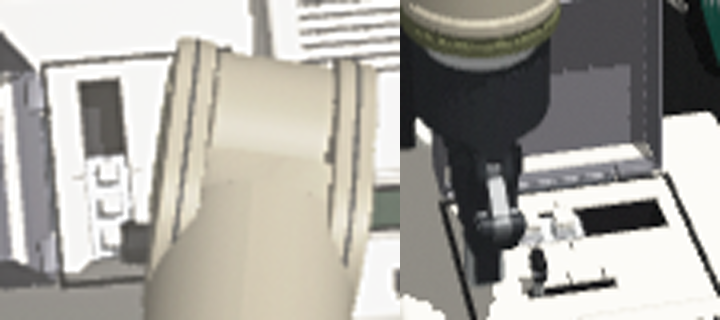

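Side view: the shut fingers stand just in front of the paddle (right panel, ~(485,260) vs. lever ~(538,265)). Pushing now.

drive_tool(series=[[1,-6,0,2,0],[1,-6,0,0,0],[1,-5,0,0,0],[1,-4,0,0,0],[1,-4,0,0,0]])

```text
time: 4.85
tcp_pos: [0.543, -0.0475, 0.1151]
ee_rot: [[-0.993, -0.115, -0.003], [-0.115, 0.993, 0.0], [0.003, 0.0, -1.0]]
force: [-10.4, 0.2, 5.7]
width: -0.001
gripper_force: 4.7
```

drive_tool(series=[[1,-4,0,0,0],[1,-4,0,0,0],[1,-4,0,0,0],[1,-4,0,0,0],[1,-4,0,0,0]])

```text
time: 5.27
tcp_pos: [0.5635, -0.0452, 0.1152]
ee_rot: [[-0.993, -0.115, -0.001], [-0.115, 0.993, -0.0], [0.001, 0.0, -1.0]]
force: [-8.0, -0.6, 6.1]
width: 0.004
gripper_force: 3.9
```

drive_tool(series=[[1,-4,0,0,0],[1,-4,0,0,0],[1,-4,0,0,0],[1,-3,0,0,0],[1,0,0,0,0]])

```text
time: 5.68
tcp_pos: [0.5794, -0.0432, 0.1153]
ee_rot: [[-0.993, -0.116, 0.001], [-0.116, 0.993, -0.0], [-0.001, -0.0, -1.0]]
force: [-0.9, 0.1, -0.9]
width: -0.002
gripper_force: 0.0
```

```bash
python3 -c "
from h import *
inst()"
```

```text
5.68 inst mm [-11.5   4.3 115.3] [-0.9  0.1 -0.9]
```

drive_tool(series=[[1,-2,0,0,0],[1,-2,0,0,0],[1,-2,0,0,0],[1,0,0,0,0],[1,0,0,0,0]])

```text
time: 6.1
tcp_pos: [0.5822, -0.0432, 0.115]
ee_rot: [[-0.993, -0.115, -0.005], [-0.115, 0.993, 0.0], [0.005, 0.001, -1.0]]
force: [-12.8, 0.1, 8.3]
width: -0.002
gripper_force: 6.5
```

```bash
python3 -c "
from h import *
inst()"
```

```text
6.1 inst mm [ -8.7   4.  115. ] [-12.8   0.1   8.3]
```

drive_tool(series=[[1,-2,0,0,0],[1,0,0,0,0],[1,0,0,0,0],[1,0,0,0,0],[1,0,0,0,0]])

```text
time: 6.52
tcp_pos: [0.5824, -0.0433, 0.1148]
ee_rot: [[-0.993, -0.114, -0.009], [-0.114, 0.993, 0.001], [0.009, 0.002, -1.0]]
force: [-21.9, -0.7, 14.8]
width: -0.002
gripper_force: 11.2
```

drive_tool(series=[[1,8,0,0,0],[1,12,0,0,0],[1,0,0,-20,0],[1,0,0,-35,0],[1,0,0,-35,0]])

```text
time: 6.93
tcp_pos: [0.5657, -0.0449, 0.2058]
ee_rot: [[-0.993, -0.115, -0.002], [-0.115, 0.993, -0.0], [0.002, -0.0, -1.0]]
force: [1.6, 0.1, 0.5]
width: 0.001
gripper_force: 0.0
```

drive_tool(series=[[1,0,0,-35,0],[1,0,0,-35,0],[1,0,0,-35,0],[1,0,0,-15,0],[1,0,20,0,0]])

```text
time: 7.35
tcp_pos: [0.5657, -0.0291, 0.33]
ee_rot: [[-0.994, -0.11, 0.008], [-0.11, 0.994, -0.001], [-0.007, -0.001, -1.0]]
force: [-0.3, -1.7, 0.4]
width: -0.002
gripper_force: 0.0
```

```bash
python3 -c "
from h import *
from fit import W
inst()
p=np.load('p.npy');s=get_image('side');t=get_image('top')
print('lever',boxes_of('side','lever_top')[:2],proj(s,[W(p,(a,5,123)) for a in(-38,-16,6)]))
print('roll',atz(t,(260,256),.05))
cv2.imwrite('pics/a2.png',cv2.resize(s['color'][165:305,260:400],None,fx=4,fy=4,interpolation=2))"
```

```text
7.45 inst mm [-23.6  27.  326.1] [ 1.   1.1 -0.6]
lever [{'extent': [333.5, 267.8, 23.6, 27.0], 'confidence': 0.54}] [[322.93722513 271.58163696]
 [334.02866183 270.0534964 ]
 [345.03565721 268.5349587 ]]
roll [0.51474125 0.20083646 0.05      ]
```

View pics/a2.png

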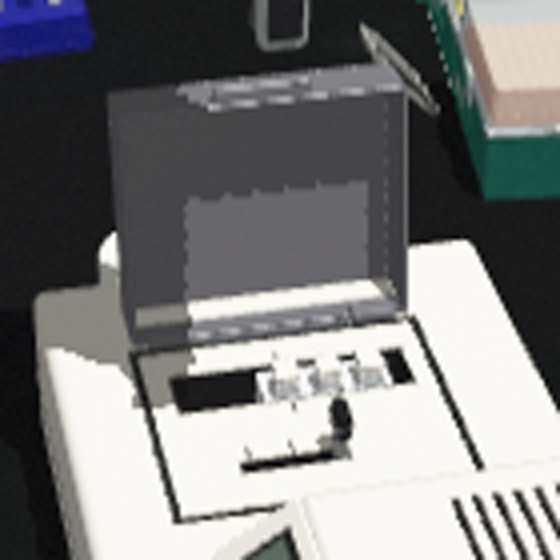

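The lever (crop (342,420) → pixel (345.5,270)) stands at the back end of its slot, matching the predicted second stop (345,268.5). Now to the hood's left side.

drive_tool(series=[[1,-4,32,0,0],[1,-4,34,0,0],[1,-4,34,0,0],[1,-4,34,0,0],[1,-2,34,0,0]])

```text
time: 8.02
tcp_pos: [0.5628, 0.1446, 0.3247]
ee_rot: [[-0.993, -0.114, -0.0], [-0.114, 0.993, -0.0], [0.001, -0.0, -1.0]]
force: [0.1, 0.4, 0.4]
width: -0.003
gripper_force: 0.0
```

drive_tool(series=[[1,0,16,0,0],[1,0,0,30,0],[1,0,0,35,0],[1,0,0,35,0],[1,0,0,30,0]])

```text
time: 8.43
tcp_pos: [0.5604, 0.1588, 0.1926]
ee_rot: [[-0.993, -0.114, -0.001], [-0.114, 0.993, -0.001], [0.001, -0.001, -1.0]]
force: [0.3, 0.2, 0.2]
width: 0.001
gripper_force: 0.0
```

drive_tool(series=[[1,0,0,0,0],[1,0,0,0,0],[1,0,0,0,0],[1,0,0,0,0],[1,0,0,0,0]])

```text
time: 8.85
tcp_pos: [0.562, 0.1601, 0.1973]
ee_rot: [[-0.993, -0.115, 0.003], [-0.115, 0.993, 0.001], [-0.003, 0.001, -1.0]]
force: [-0.2, 0.6, -0.2]
width: 0.0
gripper_force: 0.0
```

```bash
python3 -c "
from h import *
inst()"
```

```text
8.85 inst mm [ -5.2 208.2 197.3] [-0.2  0.6 -0.2]
```

drive_tool(series=[[1,0,-12,-2,0],[1,0,-12,-2,0],[1,0,-12,-2,0],[1,0,-12,-2,0],[1,0,-10,-1,0]])

```text
time: 9.27
tcp_pos: [0.5681, 0.1004, 0.2052]
ee_rot: [[-0.993, -0.114, 0.001], [-0.114, 0.993, 0.001], [-0.001, 0.0, -1.0]]
force: [-0.1, 2.0, 1.4]
width: -0.002
gripper_force: 1.3
```

drive_tool(series=[[1,0,-11,-1,0],[1,0,-11,-1,0],[1,0,-11,-1,0],[1,0,-11,-1,0],[1,0,-11,-1,0]])

```text
time: 9.68
tcp_pos: [0.5738, 0.0464, 0.209]
ee_rot: [[-0.993, -0.115, -0.001], [-0.115, 0.993, -0.0], [0.001, -0.0, -1.0]]
force: [-0.2, 1.5, 0.1]
width: -0.003
gripper_force: 0.6
```

```bash
python3 -c "
from h import *
inst();s=get_image('side')
cv2.imwrite('pics/a3.png',cv2.resize(s['color'][125:305,240:420],None,fx=3,fy=3,interpolation=2))"
```

```text
9.68 inst mm [ -6.6  94.  209. ] [-0.2  1.5  0.1]
```

View pics/a3.png

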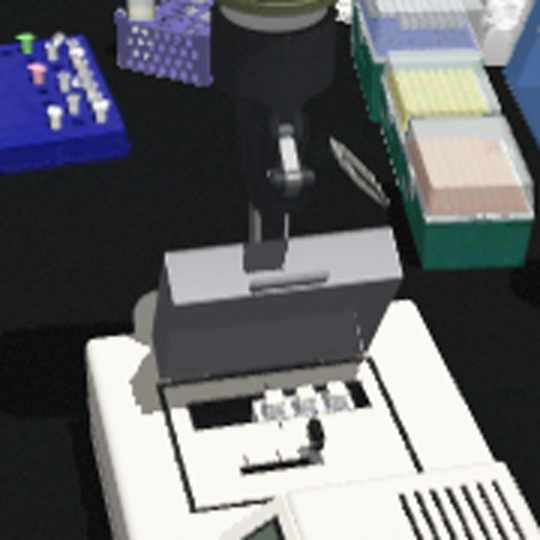

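The hood follows, at about 60° with the fingers behind its roof. Continuing along the arc.

drive_tool(series=[[1,0,-8,1,0],[1,0,-8,2,0],[1,0,-9,4,0],[1,0,-9,5,0],[1,0,-8,6,0]])

```text
time: 10.15
tcp_pos: [0.5792, 0.0046, 0.1911]
ee_rot: [[-0.993, -0.115, 0.001], [-0.115, 0.993, -0.0], [-0.001, -0.0, -1.0]]
force: [-0.5, -0.7, 1.7]
width: 0.005
gripper_force: 0.9
```

drive_tool(series=[[1,0,-8,6,0],[1,0,-7,7,0],[1,0,-7,7,0],[1,0,-6,8,0],[1,0,-5,8,0]])

```text
time: 10.57
tcp_pos: [0.5826, -0.0277, 0.1543]
ee_rot: [[-0.993, -0.115, -0.0], [-0.115, 0.993, -0.0], [0.0, -0.0, -1.0]]
force: [0.0, -0.5, 1.7]
width: 0.001
gripper_force: 0.7
```

```bash
python3 -c "
from h import *
inst()"
```

```text
10.57 inst mm [ -6.5  19.3 154.3] [ 0.  -0.5  1.7]
```

Now press down, to z≈139 and beyond until the force rises.

drive_tool(series=[[1,0,-3,6,0],[1,0,-3,6,0],[1,0,-2,4,0],[1,0,0,2,0],[1,0,0,2,0]])

```text
time: 10.98
tcp_pos: [0.5834, -0.0345, 0.1385]
ee_rot: [[-0.993, -0.115, -0.0], [-0.115, 0.993, 0.002], [-0.0, 0.002, -1.0]]
force: [-24.4, 1.5, 53.1]
width: 0.001
gripper_force: 26.6
```

drive_tool(series=[[1,0,0,1,0],[1,0,0,0,0],[1,0,0,0,0],[1,0,0,0,0],[1,0,0,0,0]])

```text
time: 11.4
tcp_pos: [0.5834, -0.0346, 0.1386]
ee_rot: [[-0.993, -0.115, 0.001], [-0.115, 0.993, 0.003], [-0.001, 0.003, -1.0]]
force: [-23.3, 0.8, 44.7]
width: -0.0
gripper_force: 22.5
```

```bash
python3 -c "
from h import *
inst()"
```

```text
11.4 inst mm [ -6.5  12.4 138.6] [-23.3   0.8  44.7]
```

drive_tool(series=[[1,0,0,-10,0],[1,0,0,-25,0],[1,0,0,-30,0],[1,0,0,-20,0],[1,15,-24,0,0]])

```text
time: 11.82
tcp_pos: [0.5748, -0.0548, 0.2231]
ee_rot: [[-0.992, -0.123, 0.006], [-0.123, 0.992, 0.003], [-0.007, 0.002, -1.0]]
force: [1.3, 1.4, -0.1]
width: 0.001
gripper_force: 0.0
```

drive_tool(series=[[1,19,-30,0,0],[1,19,-30,0,0],[1,20,-30,0,0],[1,20,-31,0,0],[1,0,0,0,0]])

```text
time: 12.23
tcp_pos: [0.5041, -0.1969, 0.2196]
ee_rot: [[-0.994, -0.106, -0.0], [-0.106, 0.994, -0.002], [0.0, -0.002, -1.0]]
force: [-0.2, -1.2, 0.1]
width: 0.002
gripper_force: 0.0
```

drive_tool(series=[[1,0,0,0,0],[1,0,0,0,0],[1,0,0,0,0],[1,0,0,0,0],[1,0,0,0,0]])

```text
time: 12.65
tcp_pos: [0.5083, -0.1884, 0.219]
ee_rot: [[-0.993, -0.117, -0.0], [-0.117, 0.993, 0.0], [0.0, 0.0, -1.0]]
force: [-1.0, 0.1, -1.0]
width: 0.001
gripper_force: 0.0
```

```bash
python3 -c "
from h import *
inst();s=get_image('side')
cv2.imwrite('pics/a4.png',cv2.resize(s['color'][200:380,240:420],None,fx=3,fy=3,interpolation=2))"
```

```text
12.65 inst mm [ -98.9 -131.7  219. ] [-1.   0.1 -1. ]
```

View pics/a4.png

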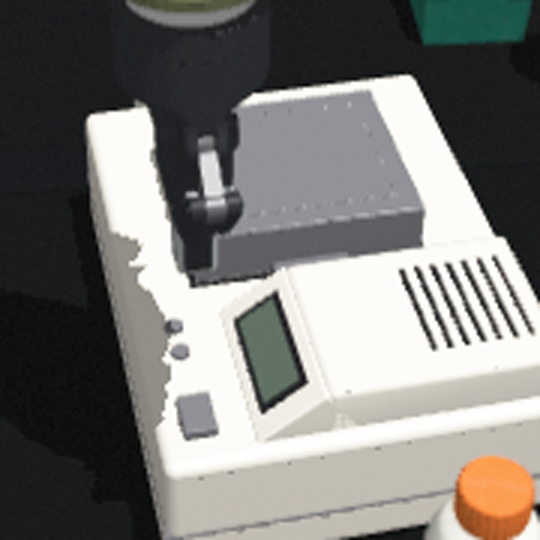

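The hood is down flat; the key lies below at crop (197,415). Descending.

drive_tool(series=[[1,0,0,30,0],[1,0,-1,30,0],[1,0,0,25,0],[1,0,0,15,0],[1,0,0,6,0]])

```text
time: 13.12
tcp_pos: [0.5068, -0.1897, 0.1108]
ee_rot: [[-0.993, -0.116, -0.004], [-0.116, 0.993, 0.0], [0.004, 0.001, -1.0]]
force: [-0.5, 0.7, -0.0]
width: 0.001
gripper_force: 0.0
```

drive_tool(series=[[1,0,0,2,0],[1,0,0,2,0],[1,0,0,2,0],[1,0,0,1,0],[1,0,0,0,0]])

```text
time: 13.53
tcp_pos: [0.5086, -0.1906, 0.107]
ee_rot: [[-0.993, -0.115, 0.002], [-0.115, 0.993, -0.0], [-0.002, -0.0, -1.0]]
force: [0.2, -0.2, 2.3]
width: 0.001
gripper_force: 0.7
```

```bash
python3 -c "
from h import *
inst()"
```

```text
13.53 inst mm [ -98.8 -133.9  107. ] [ 0.2 -0.2  2.3]
```

drive_tool(series=[[1,0,0,2,0],[1,0,0,2,0],[1,0,0,1,0],[1,0,0,0,0],[1,0,0,0,0]])

```text
time: 13.95
tcp_pos: [0.5088, -0.1907, 0.1029]
ee_rot: [[-0.993, -0.115, 0.002], [-0.115, 0.993, 0.001], [-0.002, 0.0, -1.0]]
force: [-4.6, 2.8, 18.2]
width: 0.001
gripper_force: 9.0
```

The key bottomed out (z 102.9, 18 N against a 5 N spring). Retreating.

drive_tool(series=[[1,0,0,-10,0],[1,0,0,-25,0],[1,0,0,-30,0],[1,0,0,-30,0],[1,0,0,-30,0]])

```text
time: 14.37
tcp_pos: [0.5075, -0.1906, 0.2276]
ee_rot: [[-0.993, -0.115, -0.0], [-0.115, 0.993, 0.0], [0.0, 0.0, -1.0]]
force: [0.5, -0.6, -0.8]
width: 0.003
gripper_force: 0.0
```

drive_tool(series=[[1,0,0,0,0],[1,0,0,0,0],[1,0,0,0,0],[1,0,0,0,0],[1,0,0,0,0]])

```text
time: 14.78
tcp_pos: [0.5074, -0.1903, 0.2251]
ee_rot: [[-0.993, -0.115, -0.002], [-0.115, 0.993, 0.0], [0.002, 0.001, -1.0]]
force: [0.4, -0.5, 0.0]
width: 0.0
gripper_force: 0.0
```

```bash
python3 -c "
from h import *
inst(); print(close_job())"
```

```text
14.78 inst mm [-100.  -133.5  225.1] [ 0.4 -0.5  0. ]
the job is handed in; nothing more can be done
None
```

I pushed the lever home to its second stop, shut the hood, pressed the read key fully, withdrew the arm and handed the job in at 14.8 s; no verdict came back.

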